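# Find the tin with the loose door knob and slide it out for collection

### The arm

A 6-joint arm with a two-finger parallel gripper is mounted at the origin on the work surface. World frame = base frame: x ahead of the robot, y to its left, z up, the work surface at z = 0. Lengths are in m, angles in rad, forces in N, time in s.
With the tool pointing down it reaches from about 0.25 to 0.85 m from the base axis. Payload 12.5 kg.
Tool frame: the origin (TCP) lies on the centre line of the jaws, within the pads' length; the fingertips stand 19 mm ahead of it and the grasp point (between the pads) is the TCP (manip.nose_length is the distance from the TCP to the fingertips, in m); z points along the fingers, y is the line along which they close (so a half turn about z gives the same grasp; the last joint's range is limited). The gripper opens to 93 mm and grips with 3 to 60 N. Pads are 15 mm wide; open, the fingers measure 128 mm over their backs; the gripper's body (75 mm by 188 mm) begins 65 mm behind the grasp point.
Start: joints at [-0.085, 0.351, 1.652, -0, 1.139, -0.085], TCP at [0.55, 0, 0.238] pointing down, gripper open.
Joint ranges: [-2.75, 2.75], [-0.79, 2.1], [0.01, 2.65], [-1.57, 4.71], [0.07, 3.14], [-2.87, 2.87]. Speed limits (rad/s): [2.22, 2.22, 2.79, 3.14, 3.14, 3.14].

### API

Orientations are given as a unit quaternion [x, y, z, w].
In Python, from bench import manip, vision, close_job gives the robot as it stands. The module is installed in compiled form; this text tells all that it offers.
- The arm moves only by the shell command python3 -m handwheel 'ROWS' [OPENING] [FORCE]. ROWS is JSON, a list of rows, each an object with "dp": the shift along the tool's x, y, z in m, a list of three; "turn": the turn, a rotation vector about the tool's x, y, z in degrees, a list of three. A call has 1 to 8 rows; each row is the pose to reach, as a shift and turn from the pose commanded when the call began, along the tool's axes at that moment; what a row does not reach only later rows make up. A row lasts 1/12 s, in which the tool goes at most 41.7 mm and 7.16 degrees, less where a joint would pass 70% of its speed; a pose out of reach is approached as far as the arm can. A call with a gripper value outside its range is refused whole. OPENING is the finger opening in m, from 0 to 0.093, set as the call begins (- or left out, the last holds). The fingers move at their own pace and stop on an object; FORCE is the grip in N (left out, the last holds). Time passes only in rows, so rows that repeat a pose let the fingers close. It gives the time, the measured TCP pose, the force, the opening and the grip force at its end, in the units of the state.
- manip.get_state(): the state, without advancing time (a new reading comes with each control period).
- vision.get_image(name): name is "scene" or "side" or "wrist"; returns (picture, depth): 480x640x3 uint8, red, green, blue; 480x640 float32, m along the optical axis (not along the pixel's ray), 0 where there is no reading.
- vision.camera_model(name): a dict with "camera_matrix" (3x3 intrinsics, pixels), "k1" (the pictures are not rectified: a ray, as slopes to the right and down, at radius r is drawn at 1 + k1 r^2 times it, then the intrinsics apply), "origin" and "attitude" of the camera in the world; the wrist camera has in their place "mount" (4x4, takes a point from camera to tool coordinates, whose origin is the TCP and whose axes are the flange's). Camera axes: x right, y down, z forward; pixel columns grow to the right and rows downward; lengths in m; the calibration is good to about 2 mm. A picture is of the moment at which its call begins: read the wrist's pose just before it. camera_model takes no time and is no camera call.
- close_job(): hands the job in; it is judged then, once.
The state is a dict: "time": time; "qpos": joint angles; "joint_velocities": joint speeds; "effort": joint torques, N m; "tcp_pos": TCP position; "ee_rot": TCP orientation; "contact_force": force on the tool from outside, world axes, zero at the start; "torque": the same for the moment, N m; "opening": finger opening in m; "grip_force": force on a finger pad.
Only numpy, scipy, OpenCV 4.12 (cv2) and the standard library are available. Lean on these libraries where they do the work, as an engineer would, in place of code of your own. Each camera call takes 0.05 s, during which the arm holds its last target. There are 200 camera calls.

### The job

One of the four identical closed tins on the rubber mat has a brass door knob rattling loose inside: take tins up and shake or tip them to find it, putting every silent one back upright where it stood. Set the rattling tin down flat in the middle of the ceramic tray and let go, then slide the tray along the plank, never lifting it, until it is centred on the free grey disc. Drop nothing, and leave the carousel, screwdriver, fob and flask cap alone.

Things in the scene. Friction and masses are not known exactly. Their poses are not given: they have to be found in the camera images.
- tin_a: one of four identical closed tins, 90 (own x) x 56 (own y) x 50 mm high, 0.38 to 0.54 kg, grasped across the 56 mm; origin: centre of underside, z up. One, a new one every time, rattles: in its 82 x 48 x 42 mm hollow a 0.24 kg, 38 mm ball-shaped knob knocks when shaken, rolls to the low end (44 mm travel along x) when tipped 0.2 rad; the others are packed tight
- tin_b: one of four identical closed tins, 90 (own x) x 56 (own y) x 50 mm high, 0.38 to 0.54 kg, grasped across the 56 mm; origin: centre of underside, z up. One, a new one every time, rattles: in its 82 x 48 x 42 mm hollow a 0.24 kg, 38 mm ball-shaped knob knocks when shaken, rolls to the low end (44 mm travel along x) when tipped 0.2 rad; the others are packed tight
- tin_c: one of four identical closed tins, 90 (own x) x 56 (own y) x 50 mm high, 0.38 to 0.54 kg, grasped across the 56 mm; origin: centre of underside, z up. One, a new one every time, rattles: in its 82 x 48 x 42 mm hollow a 0.24 kg, 38 mm ball-shaped knob knocks when shaken, rolls to the low end (44 mm travel along x) when tipped 0.2 rad; the others are packed tight
- tin_d: one of four identical closed tins, 90 (own x) x 56 (own y) x 50 mm high, 0.38 to 0.54 kg, grasped across the 56 mm; origin: centre of underside, z up. One, a new one every time, rattles: in its 82 x 48 x 42 mm hollow a 0.24 kg, 38 mm ball-shaped knob knocks when shaken, rolls to the low end (44 mm travel along x) when tipped 0.2 rad; the others are packed tight
- mat: black rubber mat, fixed, 250 x 250 x 3 mm, the four tins stand on it in two rows of two, about 130 mm apart, each turned any way; origin at the centre of its underside. It lies to the left or to the right of the carousel
- tray: round white ceramic tray, 160 mm outside diameter at the rim (154 at the foot), 30 mm high, upright rim wall 9 mm thick that can be pinched from above, floor 7 mm thick, inside about 140 mm across, 0.6 kg; origin at the centre of its underside, z up; stands on the plank centred (within 10 mm) on the other grey disc
- free_mark (a point): centre of the free parking mark: one of two flush round grey discs of 170 mm diameter inlaid in the plank, 190 mm apart centre to centre, the one the tray is not standing on at the start; on the plank's surface
- carousel: bystander: rotating key carousel, its foot (90 mm diameter) fixed to the plank between mat and tray; origin at the centre of the foot's underside, total height 151 mm, turning head 74 mm in diameter hung with keys, knob on top
- rotor_rim (a point): point on the rim of the carousel's white head disc, 36 mm from its axis, 116 mm above the plank; moves if the head is turned
- screwdriver: bystander: steel screwdriver with black handle lying on the plank, 180 mm long along own x, about 30 mm high; origin at the middle of its underside
- fob: bystander: green silicone key fob lying flat, 46 x 26 x 8 mm; origin under its centre
- cap: bystander: aluminium flask cap standing on the plank, 42 mm diameter, 28 mm high; origin at the centre of its underside
Things that resemble listed ones, but are neither listed nor needed, are in the scene too. What is shaped like the tin_b but blue or green is not meant.

How it is judged:
By the outcome, as a careful person would: the job done as asked, in the order asked, and still so for the second after the job is handed in, with the robot touching nothing.
It also fails if it takes over 72 s, if anything falls off the work surface, if the arm or the gripper's body presses on something with over 40 N, if the wrist force passes 120 N, or if a joint passes its speed limit or range.

## Working session

There is one attempt and no reset: what is moved stays moved. The work goes in short steps, Python scripts to look and compute and a shell command to move; the robot and the scene stay as the last step left them, time stands still between calls to the robot, and variables do not carry over. Pictures are saved under pics/ and viewed, at most 10 in all, crops included, and the job is handed in when it is done.

```bash
mkdir -p pics; ls
cat > h.py <<'E'
import numpy as np, cv2
from bench import manip, vision
from scipy.spatial.transform import Rotation as R
def cam(name):
    m=vision.camera_model(name); K=np.array(m["camera_matrix"]); k1=m["k1"]
    if "mount" in m:
        s=manip.get_state(); T=np.eye(4); T[:3,:3]=R.from_quat(s["ee_rot"]).as_matrix(); T[:3,3]=s["tcp_pos"]
        T=T@np.array(m["mount"])
    else:
        T=np.eye(4); a=np.array(m["attitude"]); T[:3,:3]=a if a.shape==(3,3) else R.from_quat(a).as_matrix(); T[:3,3]=m["origin"]
    return K,k1,T
def ray(c,u,v):
    K,k1,T=c
    d=np.array([(u-K[0,2])/K[0,0],(v-K[1,2])/K[1,1]]); p=d.copy()
    for _ in range(20): p=d/(1+k1*(p@p))
    return np.array([p[0],p[1],1.])
def at_z(c,u,v,z):
    T=c[2]; r=T[:3,:3]@ray(c,u,v); o=T[:3,3]; return o+r*(z-o[2])/r[2]
def at_depth(c,u,v,d):
    T=c[2]; return T[:3,3]+T[:3,:3]@(ray(c,u,v)*d)
def proj(c,P):
    K,k1,T=c; p=T[:3,:3].T@(np.array(P)-T[:3,3]); p=p[:2]/p[2]; p=p*(1+k1*(p@p)); return K[:2,:2]@p+K[:2,2]
def cloud(c,D):
    K,k1,T=c; v,u=np.mgrid[0:480,0:640]; d=np.stack([(u-K[0,2])/K[0,0],(v-K[1,2])/K[1,1]],-1); p=d.copy()
    for _ in range(20): p=d/(1+k1*(p**2).sum(-1,keepdims=True))
    q=np.concatenate([p*D[...,None],D[...,None]],-1); return q@T[:3,:3].T+T[:3,3]
def tri(c1,p1,c2,p2):
    A=[];b=[]
    for c,p in((c1,p1),(c2,p2)):
        r=c[2][:3,:3]@ray(c,*p); r/=np.linalg.norm(r); M=np.eye(3)-np.outer(r,r); A.append(M); b.append(M@c[2][:3,3])
    return np.linalg.lstsq(np.vstack(A),np.hstack(b),rcond=None)[0]
E
python3 - <<'E'
from h import *
print(manip.get_state()); print(manip.nose_length)
for n in("scene","side","wrist"):
    c=cam(n); a,d=vision.get_image(n); np.savez(f"pics/{n}0.npz",a=a,d=d,K=c[0],k=c[1],T=c[2]); cv2.imwrite(f"pics/{n}0.png",a[...,::-1]); print(n,c[0][0,0],c[1],c[2].round(3).tolist(),(d>0).mean())
E
```

```text
pics
{'time': 0.0, 'qpos': array([-8.45959848e-02,  3.51214510e-01,  1.65243311e+00,  1.02315724e-05,
        1.13909588e+00, -8.45828612e-02]), 'joint_velocities': array([-1.33513679e-03,  3.42831869e-05,  9.85137230e-04, -1.99264148e-03,
       -1.70554712e-04, -5.77813720e-04]), 'effort': array([ 1.41757551e-03, -4.97321892e+01, -2.85254824e+01,  6.99741254e-02,
        2.57699919e-02, -1.73020858e-04]), 'tcp_pos': array([5.49674103e-01, 5.78306612e-05, 2.37109889e-01]), 'ee_rot': array([ 7.07112819e-01,  7.07100509e-01, -3.67503351e-04, -4.42803592e-04]), 'contact_force': array([-0.09370872,  0.95020493, -1.02535287]), 'torque': array([ 0.0059056 , -0.00482658, -0.0270963 ]), 'grip_force': 0.0, 'opening': 0.0928504484519554}
0.019
scene 444.992332231053 0.03416285625637557 [[-0.647, 0.457, -0.61, 1.082], [0.763, 0.388, -0.517, 0.423], [0.0, -0.8, -0.6, 0.681], [0.0, 0.0, 0.0, 1.0]] 0.9961653645833334
side 605.9060608753667 -0.06047965666713968 [[0.77, -0.365, 0.523, -0.177], [-0.637, -0.454, 0.622, -0.87], [0.011, -0.813, -0.583, 0.873], [0.0, 0.0, 0.0, 1.0]] 0.9958561197916667
wrist 425.4086366964248 -0.09757872806733624 [[1.0, 0.0, -0.001, 0.55], [0.0, -0.961, -0.277, 0.076], [-0.001, 0.277, -0.961, 0.384], [0.0, 0.0, 0.0, 1.0]] 0.996064453125
```

View pics/scene0.png

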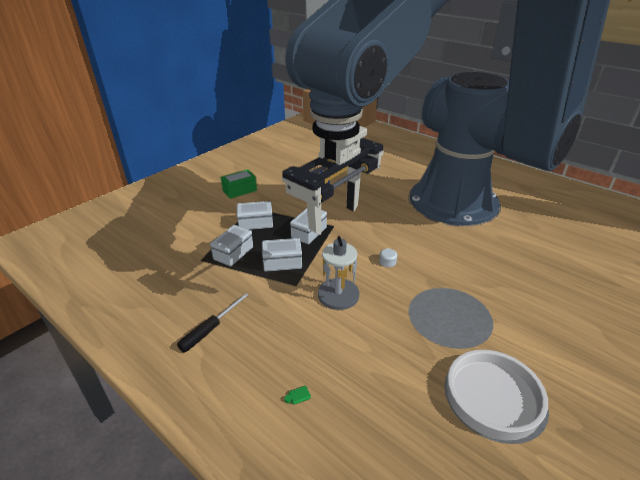

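View pics/side0.png

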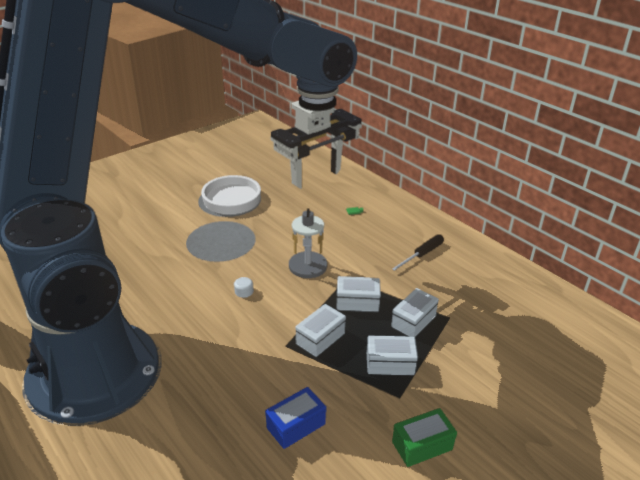

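The scene picture shows the silver tins at (255,215), (232,245), (282,254) and (309,224), the tray at (497,393), the free disc at (451,317), the carousel at (339,275) and the cap at (388,257). The side picture shows the tins at (358,293), (320,330), (415,311) and (391,354), the tray at (231,195) and the free disc at (221,241).
Things that could be taken for the tins: the blue box at side (296,416) and the green box at side (425,435) / scene (239,183). Neither is silver and both are off the mat, so I choose the four silver ones on the mat.

```bash
cat > seg.py <<'E'
from h import *
def load(n,i=0):
    f=np.load(f"pics/{n}{i}.npz"); return f["a"],f["d"],(f["K"],float(f["k"]),f["T"])
if __name__=="__main__":
    pts={}
    tp={"scene":[(255,209),(233,238),(282,247),(310,217)],"side":[(391,344),(415,303),(358,284),(321,322)]}
    cs={}
    for n in("side","scene"):
        a,d,c=load(n); P=cloud(c,d); cs[n]=c
        for u,v in tp[n]: print(n,"tin depth pt",P[v,u].round(4))
        m=((P[...,2]>0.042)&(P[...,2]<0.068)).astype(np.uint8); m[d==0]=0
        k,l,st,_=cv2.connectedComponentsWithStats(m,connectivity=4)
        for i in range(1,k):
            if 200<st[i,4]<3000:
                q=P[l==i]; q=q[q[:,2]>np.median(q[:,2])-.006]
                r=cv2.minAreaRect(q[:,:2].astype(np.float32)*1000); print(n,st[i,:].tolist(),np.round(r[0],1),np.round(r[1],1),round(r[2],1),"z",np.median(q[:,2]).round(4))
    # tray, disc
    for n,t,f in(("side",(231,195),(221,241)),("scene",(497,393),(451,317))):
        a,d,c=load(n);P=cloud(c,d)
        S=P.reshape(-1,3)
        for nm,(u,v) in(("tray",t),("free",f)): print(n,nm,P[v,u].round(4))
        cen=P[t[1],t[0]]; q=S[(np.hypot(*(S[:,:2]-cen[:2]).T)<.12)&(S[:,2]>.024)&(S[:,2]<.036)]
        (x,y),rr=cv2.minEnclosingCircle(q[:,:2].astype(np.float32)); print("tray circ",x,y,rr,"top",np.median(q[:,2]))
        cen=P[f[1],f[0]]; hsv=cv2.cvtColor(a,cv2.COLOR_RGB2HSV); mm=(hsv[...,1]<60)&(np.hypot(P[...,0]-cen[0],P[...,1]-cen[1])<.12)&(P[...,2]<.008)
        k,l,st,_=cv2.connectedComponentsWithStats(mm.astype(np.uint8)); i=l[f[1],f[0]]; q=P[l==i]
        (x,y),rr=cv2.minEnclosingCircle(q[:,:2].astype(np.float32)); print("free circ",x,y,rr,"z",np.median(q[:,2]), q[:,:2].mean(0))
    print("carousel",at_z(cs["scene"],339,293,.0),at_z(cs["side"],308,266,0)," cap",at_z(cs["scene"],388,252,.028),at_z(cs["side"],244,284,.028))
E
python3 seg.py
python3 - <<'E'
import cv2
a=cv2.imread('pics/side0.png')[260:470,250:470]; cv2.imwrite('pics/crop1.png',cv2.resize(a,None,fx=2.8,fy=2.8,interpolation=2))
E
```

```text
side tin depth pt [ 0.4522 -0.341   0.0523]
side tin depth pt [ 0.5706 -0.2917  0.0545]
side tin depth pt [ 0.5199 -0.1759  0.056 ]
side tin depth pt [ 0.3854 -0.2157  0.0565]
side [349, 37, 291, 116, 2087] [1618.4  412.3] [  34.7 1318.5] 0.0 z 0.0583
side [100, 69, 123, 36, 815] [ 723.4 1064.8] [219.4 441.7] 65.7 z 0.0588
side [337, 276, 44, 24, 892] [ 521.7 -176.9] [63.5 89.4] 47.0 z 0.0545
side [392, 288, 47, 37, 949] [ 570.7 -293.6] [93.9 57.3] 10.0 z 0.0543
side [296, 304, 50, 40, 1070] [ 388.9 -211. ] [93.5 58.6] 9.4 z 0.0543
side [368, 335, 50, 27, 1199] [ 447.9 -347. ] [60.  90.1] 48.9 z 0.054
side [49, 340, 98, 58, 1202] [  0.  -74.6] [182.8  66.4] 0.1 z 0.0585
side [265, 387, 62, 48, 1547] [ 222.6 -345.3] [58.  91.6] 86.2 z 0.0508
side [394, 408, 63, 45, 1664] [ 360.6 -510.8] [57.6 91.3] 71.9 z 0.0506
scene tin depth pt [ 0.457  -0.3346  0.0564]
scene tin depth pt [ 0.5754 -0.2824  0.0554]
scene tin depth pt [ 0.5242 -0.1718  0.0538]
scene tin depth pt [ 0.6125 -0.0029  0.2554]
scene [0, 62, 288, 82, 1986] [  117.  -1211.3] [ 132.3 1190.6] 85.5 z 0.0585
scene [377, 94, 45, 
[... 596 characters left out ...]
e [ 4.171e-01  2.044e-01 -3.000e-04]
tray circ 0.5429301857948303 0.35385018587112427 0.08771789819002151 top 0.030040039487915282
free circ 0.41686251759529114 0.2066740095615387 0.08848030120134354 z 0.0021449226996440585 [0.41501901 0.20338794]
scene tray [0.5366 0.3542 0.0073]
scene free [ 0.4188  0.2093 -0.0005]
tray circ 0.5437072515487671 0.35084012150764465 0.08117344975471497 top 0.02955207898673462
free circ 0.4169376790523529 0.20630435645580292 0.08685040473937988 z 0.0004642552335754613 [0.42154131 0.20870558]
carousel [ 0.51348143 -0.01109312  0.        ] [ 5.21273332e-01 -7.15493216e-03  1.11022302e-16]  cap [0.3531822  0.00799974 0.028     ] [0.35123343 0.00306569 0.028     ]
```

View pics/crop1.png

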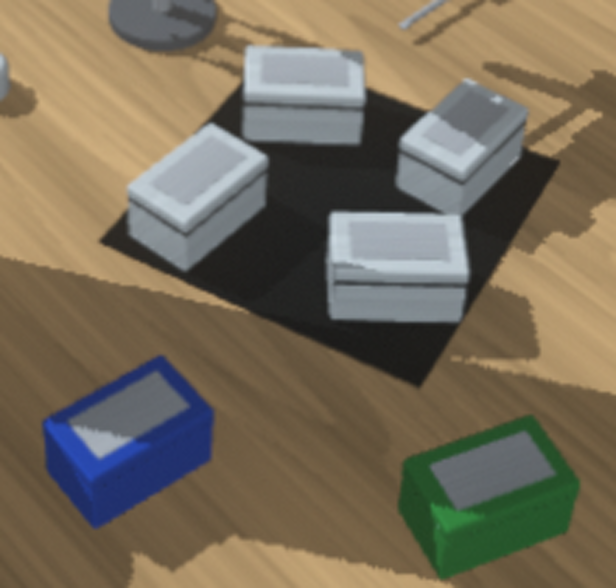

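The crop shows four silver tins on the mat, with the blue and green boxes off it, so the choice stands. Two views agree to about 3 mm, with tin tops at z≈0.053, as they should be. Moving above tin 1 at (0.522,-0.176).

```bash
cat > to.py <<'E'
import sys
from h import *
x,y,z,h=map(float,sys.argv[1:5])
s=manip.get_state(); M=R.from_quat(s["ee_rot"]).as_matrix()
g=np.radians(h); yt=np.array([np.cos(g),np.sin(g),0]); zt=np.array([0,0,-1.]); G=np.c_[np.cross(yt,zt),yt,zt]
print("dp",(M.T@(np.array([x,y,z])-s["tcp_pos"])).round(4),"turn",np.degrees(R.from_matrix(M.T@G).as_rotvec()).round(2),"tcp",s["tcp_pos"].round(4),"t",s["time"],"open",s["opening"],"q6",s["qpos"][5])
E
python3 -m handwheel '[{"dp":[-0.02,0,0],"turn":[0,0,-6]},{"dp":[-0.045,-0.005,0],"turn":[0,0,-12]},{"dp":[-0.075,-0.01,0],"turn":[0,0,-19]},{"dp":[-0.11,-0.015,0],"turn":[0,0,-26]},{"dp":[-0.14,-0.02,0],"turn":[0,0,-33]},{"dp":[-0.165,-0.025,0],"turn":[0,0,-40]},{"dp":[-0.176,-0.027,0],"turn":[0,0,-47]},{"dp":[-0.176,-0.027,0],"turn":[0,0,-47]}]' 0.093 40
python3 -m handwheel '[{"dp":[0,0,0.03]},{"dp":[0,0,0.065]},{"dp":[0,0,0.1]},{"dp":[0,0,0.12]},{"dp":[0,0,0.12]}]'
python3 to.py 0.5223 -0.1763 0.03 47
```

```text
time: 0.82
tcp_pos: [0.5224, -0.178, 0.2374]
ee_rot: [0.365, 0.931, -0.0, -0.0]
contact_force: [-0.2, 0.6, -0.4]
opening: 0.0933
grip_force: 0.0
dp [0.0012 0.0013 0.2074] turn [-0.03 -0.01  0.21] tcp [ 0.5224 -0.178   0.2374] t 0.8167 open 0.09328608366611535 q6 -1.2363426728095241validation failed for argument at $[0]...
```

```bash
python3 -m handwheel '[{"dp":[0,0.001,0.03],"turn":[0,0,0]},{"dp":[0.001,0.001,0.065],"turn":[0,0,0]},{"dp":[0.001,0.001,0.1],"turn":[0,0,0]},{"dp":[0.001,0.001,0.135],"turn":[0,0,0]},{"dp":[0.001,0.001,0.17],"turn":[0,0,0]},{"dp":[0.001,0.001,0.195],"turn":[0,0,0]},{"dp":[0.001,0.001,0.207],"turn":[0,0,0]},{"dp":[0.001,0.001,0.207],"turn":[0,0,0]}]'
python3 to.py 0.5223 -0.1763 0.03 47
python3 -m handwheel '[{"dp":[0,0,0],"turn":[0,0,0]},{"dp":[0,0,0],"turn":[0,0,0]},{"dp":[0,0,0],"turn":[0,0,0]},{"dp":[0,0,0],"turn":[0,0,0]},{"dp":[0,0,0],"turn":[0,0,0]}]' 0.045 40
python3 to.py 0.5223 -0.1763 0.03 47
```

```text
time: 1.48
tcp_pos: [0.5219, -0.1733, 0.0284]
ee_rot: [0.368, 0.93, 0.0, -0.002]
contact_force: [-0.2, -0.2, 0.5]
opening: 0.0929
grip_force: 0.0
dp [-0.0024 -0.0019 -0.0016] turn [-0.08 -0.23 -0.14] tcp [ 0.5219 -0.1733  0.0284] t 1.4833 open 0.09286781691202894 q6 -1.2233701685635126
time: 1.9
tcp_pos: [0.5234, -0.1747, 0.0316]
ee_rot: [0.367, 0.93, -0.0, 0.001]
contact_force: [-0.2, -0.6, 0.4]
opening: 0.0644
grip_force: 0.0
dp [-0.0003 -0.0019  0.0016] turn [ 0.03  0.08 -0.02] tcp [ 0.5234 -0.1747  0.0316] t 1.9 open 0.06438971085878761 q6 -1.2265734774506878
```

```bash
cat > f.py <<'E'
from h import *
s=manip.get_state(); M=R.from_quat(s["ee_rot"]).as_matrix()
print("Ttool",(M.T@s["torque"]).round(4),"Tw",s["torque"].round(4),"F",s["contact_force"].round(2),"grip",round(float(s["grip_force"]),1),round(float(s["opening"]),4),"tcp",s["tcp_pos"].round(4),"w5",s["effort"][3:].round(3))
E
python3 -m handwheel '[{"dp":[0,0,0],"turn":[0,0,0]},{"dp":[0,0,0],"turn":[0,0,0]},{"dp":[0,0,0],"turn":[0,0,0]}]'
python3 f.py
python3 -m handwheel '[{"dp":[0,0,-0.015],"turn":[0,0,0]},{"dp":[0,0,-0.045],"turn":[0,0,0]},{"dp":[0,0,-0.075],"turn":[0,0,0]},{"dp":[0,0,-0.095],"turn":[0,0,0]},{"dp":[0,0,-0.1],"turn":[0,0,0]},{"dp":[0,0,-0.1],"turn":[0,0,0]}]'
python3 f.py
python3 -m handwheel '[{"dp":[0,0,0],"turn":[0,7,0]},{"dp":[0,0,0],"turn":[0,14,0]},{"dp":[0,0,0],"turn":[0,20,0]},{"dp":[0,0,0],"turn":[0,20,0]},{"dp":[0,0,0],"turn":[0,20,0]},{"dp":[0,0,0],"turn":[0,20,0]},{"dp":[0,0,0],"turn":[0,20,0]}]'
python3 f.py
python3 -m handwheel '[{"dp":[0,0,0],"turn":[0,-7,0]},{"dp":[0,0,0],"turn":[0,-14,0]},{"dp":[0,0,0],"turn":[0,-20,0]},{"dp":[0,0,0],"turn":[0,-20,0]},{"dp":[0,0,0],"turn":[0,-20,0]},{"dp":[0,0,0],"turn":[0,-20,0]}]'
python3 f.py
python3 -m handwheel '[{"dp":[0,0,0],"turn":[0,-7,0]},{"dp":[0,0,0],"turn":[0,-14,0]},{"dp":[0,0,0],"turn":[0,-20,0]},{"dp":[0,0,0],"turn":[0,-20,0]},{"dp":[0,0,0],"turn":[0,-20,0]},{"dp":[0,0,0],"turn":[0,-20,0]},{"dp":[0,0,0],"turn":[0,-20,0]}]'
python3 f.py
python3 -m handwheel '[{"dp":[0,0,0],"turn":[0,7,0]},{"dp":[0,0,0],"turn":[0,14,0]},{"dp":[0,0,0],"turn":[0,20,0]},{"dp":[0,0,0],"turn":[0,20,0]},{"dp":[0,0,0],"turn":[0,20,0]},{"dp":[0,0,0],"turn":[0,20,0]}]'
python3 f.py
```

```text
time: 2.15
tcp_pos: [0.5228, -0.1751, 0.0313]
ee_rot: [0.366, 0.93, -0.0, 0.0]
contact_force: [-4.4, -3.7, 6.3]
opening: 0.0557
grip_force: 40.0
Ttool [0.821  0.0538 0.0033] Tw [-0.5638  0.5992 -0.0038] F [-4.36 -3.7   6.25] grip 40.0 0.0557 tcp [ 0.5228 -0.1751  0.0313] w5 [ 0.86  -0.604  0.046]
time: 2.65
tcp_pos: [0.5232, -0.1747, 0.1314]
ee_rot: [0.367, 0.93, -0.0, 0.001]
contact_force: [-0.1, 0.6, -5.8]
opening: 0.0555
grip_force: 40.0
Ttool [-0.0444  0.0342 -0.0036] Tw [ 0.0558 -0.0053  0.0037] F [-0.12  0.61 -5.76] grip 40.0 0.0555 tcp [ 0.5232 -0.1747  0.1314] w5 [0.01  0.466 0.002]
time: 3.23
tcp_pos: [0.5224, -0.174, 0.1302]
ee_rot: [0.361, 0.916, 0.063, -0.161]
contact_force: [0.4, 0.3, -4.6]
opening: 0.0556
grip_force: 40.0
Ttool [-0.08   -0.4562 -0.0199] Tw [-0.2511 -0.3896 -0.0084] F [ 0.39  0.35 -4.63] grip 40.0 0.0556 tcp [ 0.5224 -0.174   0.1302] w5 [0.353 1.481 0.012]
time: 3.73
tcp_pos: [0.5231, -0.1745, 0.1311]
ee_rot: [0.366, 0.93, 0.0, -0.001]
contact_force: [0.6, -0.3, -5.7]
opening: 0.0561
grip_force: 40.0
Ttool [-0.0632  0.0075 -0.0128] Tw [ 0.0513 -0.0376  0.0127] F [ 0.6  -0.32 -5.67] grip 40.0 0.0561 tcp [ 0.5231 -0.1745  0.1311] w5 [0.002 0.058 0.025]
time: 4.32
tcp_pos: [0.5238, -0.1754, 0.1308]
ee_rot: [0.361, 0.916, -0.063, 0.161]
contact_force: [-0.6, 0.1, -4.2]
opening: 0.0558
grip_force: 40.0
Ttool [-0.0713  0.4157  0.037 ] Tw [ 0.342   0.2494 -0.0105] F [-0.6   0.07 -4.2 ] grip 40.0 0.0558 tcp [ 0.5238 -0.1754  0.1308] w5 [-0.373 -1.073 -0.051]
time: 4.82
tcp_pos: [0.5227, -0.1746, 0.1302]
ee_rot: [0.367, 0.93, -0.0, 0.001]
contact_force: [-0.6, -0.3, -4.7]
opening: 0.0557
grip_force: 40.0
Ttool [-0.0356  0.0467 -0.0107] Tw [0.0579 0.0099 0.0107] F [-0.58 -0.33 -4.66] grip 40.0 0.0557 tcp [ 0.5227 -0.1746  0.1302] w5 [ 0.048  0.108 -0.053]
```

```bash
cat > f.py <<'E'
from h import *
L=[]
for i in range(10):
    s=manip.get_state(); M=R.from_quat(s["ee_rot"]).as_matrix(); L.append(np.r_[M.T@s["torque"],s["contact_force"]]); vision.get_image("wrist")
L=np.array(L); print("AVG Ttool",L[:,:3].mean(0).round(4),"+-",(L[:,1].std()/3).round(4),"F",L[:,3:].mean(0).round(3),"t",s["time"])
E
python3 -m handwheel '[{"dp":[0,0,0],"turn":[0,7,0]},{"dp":[0,0,0],"turn":[0,14,0]},{"dp":[0,0,0],"turn":[0,20,0]},{"dp":[0,0,0],"turn":[0,20,0]},{"dp":[0,0,0],"turn":[0,20,0]},{"dp":[0,0,0],"turn":[0,20,0]}]' >/dev/null
python3 f.py
python3 -m handwheel '[{"dp":[0,0,0],"turn":[0,-4,0]},{"dp":[0,0,0],"turn":[0,-8,0]},{"dp":[0,0,0],"turn":[0,-12,0]},{"dp":[0,0,0],"turn":[0,-16,0]},{"dp":[0,0,0],"turn":[0,-20,0]},{"dp":[0,0,0],"turn":[0,-20,0]}]' >/dev/null
python3 f.py
python3 -m handwheel '[{"dp":[0,0,0],"turn":[0,-7,0]},{"dp":[0,0,0],"turn":[0,-14,0]},{"dp":[0,0,0],"turn":[0,-20,0]},{"dp":[0,0,0],"turn":[0,-20,0]},{"dp":[0,0,0],"turn":[0,-20,0]},{"dp":[0,0,0],"turn":[0,-20,0]}]' >/dev/null
python3 f.py
python3 -m handwheel '[{"dp":[0,0,0],"turn":[0,4,0]},{"dp":[0,0,0],"turn":[0,8,0]},{"dp":[0,0,0],"turn":[0,12,0]},{"dp":[0,0,0],"turn":[0,16,0]},{"dp":[0,0,0],"turn":[0,20,0]},{"dp":[0,0,0],"turn":[0,20,0]}]' >/dev/null
python3 f.py; python3 to.py 0.5230 -0.1750 0.03 47
```

```text
AVG Ttool [-0.0662 -0.4429 -0.0141] +- 0.01 F [ 0.059  0.136 -4.588] t 5.7667
AVG Ttool [-0.0698  0.0001  0.0018] +- 0.011 F [-0.042  0.205 -5.188] t 6.7667
AVG Ttool [-0.0502  0.4414  0.009 ] +- 0.0118 F [ 0.028  0.07  -5.104] t 7.7667
AVG Ttool [-0.0382 -0.0373  0.0175] +- 0.0176 F [ 0.149 -0.118 -4.928] t 8.7667
dp [-0.0004 -0.0003  0.1007] turn [0.   0.03 0.01] tcp [ 0.5229 -0.1744  0.1307] t 8.8167 open 0.055887599948428256 q6 -1.2267273983047513
```

```bash
python3 -m handwheel '[{"dp":[0,0,0.025],"turn":[0,0,0]},{"dp":[0,0,0.055],"turn":[0,0,0]},{"dp":[0,0,0.08],"turn":[0,0,0]},{"dp":[0,0,0.093],"turn":[0,0,0]},{"dp":[0,0,0.099],"turn":[0,0,0]},{"dp":[0,0,0.1],"turn":[0,0,0]},{"dp":[0,0,0.1],"turn":[0,0,0]}]'
python3 -m handwheel '[{"dp":[0,0,0],"turn":[0,0,0]},{"dp":[0,0,0],"turn":[0,0,0]},{"dp":[0,0,0],"turn":[0,0,0]},{"dp":[0,0,0],"turn":[0,0,0]},{"dp":[0,0,-0.02],"turn":[0,0,0]},{"dp":[0,0,-0.05],"turn":[0,0,0]},{"dp":[0,0,-0.08],"turn":[0,0,0]},{"dp":[0,0,-0.1],"turn":[0,0,0]}]' 0.093
python3 to.py 0.449 -0.346 0.0300 48.5
```

```text
time: 9.4
tcp_pos: [0.5231, -0.1746, 0.031]
ee_rot: [0.366, 0.93, -0.0, 0.0]
contact_force: [0.1, -0.7, -5.1]
opening: 0.056
grip_force: 40.0
time: 10.07
tcp_pos: [0.5236, -0.1748, 0.1334]
ee_rot: [0.366, 0.93, -0.0, 0.001]
contact_force: [1.4, 0.2, 0.5]
opening: 0.0931
grip_force: 0.0
dp [-0.0619 -0.1762  0.1034] turn [ 0.05  0.14 -1.5 ] tcp [ 0.5236 -0.1748  0.1334] t 10.0667 open 0.09305976425212963 q6 -1.2269240835507176
```

```bash
python3 -m handwheel '[{"dp":[-0.008,-0.023,0],"turn":[0,0,0]},{"dp":[-0.02,-0.056,0],"turn":[0,0,-1]},{"dp":[-0.032,-0.09,0],"turn":[0,0,-1.5]},{"dp":[-0.044,-0.125,0],"turn":[0,0,-1.5]},{"dp":[-0.055,-0.157,0],"turn":[0,0,-1.5]},{"dp":[-0.062,-0.176,0],"turn":[0,0,-1.5]},{"dp":[-0.062,-0.176,0],"turn":[0,0,-1.5]}]'
python3 to.py 0.449 -0.346 0.0300 48.5
python3 -m handwheel '[{"dp":[0,0,0.02],"turn":[0,0,0]},{"dp":[0,0,0.05],"turn":[0,0,0]},{"dp":[0,0,0.08],"turn":[0,0,0]},{"dp":[0,0,0.095],"turn":[0,0,0]},{"dp":[0,0,0.101],"turn":[0,0,0]},{"dp":[0,0,0.101],"turn":[0,0,0]}]'
python3 -m handwheel '[{"dp":[0,0,0],"turn":[0,0,0]},{"dp":[0,0,0],"turn":[0,0,0]},{"dp":[0,0,0],"turn":[0,0,0]},{"dp":[0,0,0],"turn":[0,0,0]},{"dp":[0,0,0],"turn":[0,0,0]},{"dp":[0,0,0],"turn":[0,0,0]},{"dp":[0,0,0],"turn":[0,0,0]},{"dp":[0,0,0],"turn":[0,0,0]}]' 0.045 40
python3 to.py 0.449 -0.346 0.0300 48.5
```

```text
time: 10.65
tcp_pos: [0.4469, -0.3489, 0.1309]
ee_rot: [0.356, 0.935, -0.0, 0.001]
contact_force: [-0.5, 0.1, -0.2]
opening: 0.0929
grip_force: 0.0
dp [0.0005 0.0036 0.1009] turn [-0.03  0.08 -0.19] tcp [ 0.4469 -0.3489  0.1309] t 10.65 open 0.09288865100371724 q6 -1.5875004509742812
time: 11.15
tcp_pos: [0.4481, -0.3447, 0.0287]
ee_rot: [0.354, 0.935, 0.0, -0.001]
contact_force: [1.1, -0.2, -1.0]
opening: 0.0929
grip_force: 0.0
time: 11.82
tcp_pos: [0.4484, -0.3457, 0.03]
ee_rot: [0.354, 0.935, -0.0, 0.0]
contact_force: [-1.0, 0.4, 5.7]
opening: 0.0558
grip_force: 40.0
dp [-0.0007  0.0002 -0.    ] turn [-0.    0.02  0.01] tcp [ 0.4484 -0.3457  0.03  ] t 11.8167 open 0.05584430175596811 q6 -1.5855479877445227
```

```bash
python3 -m handwheel '[{"dp":[0,0,-0.015],"turn":[0,0,0]},{"dp":[0,0,-0.045],"turn":[0,0,0]},{"dp":[0,0,-0.075],"turn":[0,0,0]},{"dp":[0,0,-0.095],"turn":[0,0,0]},{"dp":[0,0,-0.1],"turn":[0,7,0]},{"dp":[0,0,-0.1],"turn":[0,14,0]},{"dp":[0,0,-0.1],"turn":[0,20,0]},{"dp":[0,0,-0.1],"turn":[0,20,0]}]' >/dev/null
python3 -m handwheel '[{"dp":[0,0,0],"turn":[0,0,0]},{"dp":[0,0,0],"turn":[0,0,0]}]' >/dev/null
python3 f.py
python3 -m handwheel '[{"dp":[0,0,0],"turn":[0,-4,0]},{"dp":[0,0,0],"turn":[0,-8,0]},{"dp":[0,0,0],"turn":[0,-12,0]},{"dp":[0,0,0],"turn":[0,-16,0]},{"dp":[0,0,0],"turn":[0,-20,0]},{"dp":[0,0,0],"turn":[0,-20,0]}]' >/dev/null
python3 f.py
python3 -m handwheel '[{"dp":[0,0,0],"turn":[0,-7,0]},{"dp":[0,0,0],"turn":[0,-14,0]},{"dp":[0,0,0],"turn":[0,-20,0]},{"dp":[0,0,0],"turn":[0,-20,0]},{"dp":[0,0,0],"turn":[0,-20,0]},{"dp":[0,0,0],"turn":[0,-20,0]}]' >/dev/null
python3 f.py
python3 -m handwheel '[{"dp":[0,0,0],"turn":[0,4,0]},{"dp":[0,0,0],"turn":[0,8,0]},{"dp":[0,0,0],"turn":[0,12,0]},{"dp":[0,0,0],"turn":[0,16,0]},{"dp":[0,0,0],"turn":[0,20,0]},{"dp":[0,0,0],"turn":[0,20,0]}]' >/dev/null
python3 f.py; python3 to.py 0.4484 -0.3457 0.0300 48.5
```

```text
AVG Ttool [-0.0688 -0.3729 -0.0202] +- 0.0106 F [-0.008 -0.284 -4.23 ] t 13.1
AVG Ttool [-0.0632  0.0335  0.0121] +- 0.0111 F [-0.194  0.098 -4.037] t 14.1
AVG Ttool [-0.0631  0.3483  0.0136] +- 0.0087 F [-0.155 -0.224 -4.395] t 15.1
AVG Ttool [-0.0741 -0.0488  0.019 ] +- 0.0119 F [-0.007 -0.056 -4.374] t 16.1
dp [-0.0003 -0.      0.0997] turn [0.   0.03 0.  ] tcp [ 0.4482 -0.3454  0.1297] t 16.15 open 0.056091049290747284 q6 -1.5854802804886694
```

```bash
sed -i 's/range(10)/range(16)/; s#std()/3#std()/4#' f.py
python3 -m handwheel '[{"dp":[0,0,0],"turn":[0,7,0]},{"dp":[0,0,0],"turn":[0,14,0]},{"dp":[0,0,0],"turn":[0,14,0]},{"dp":[0,0,0],"turn":[0,14,0]},{"dp":[0,0,0],"turn":[0,14,0]},{"dp":[0,0,0],"turn":[0,8,0]},{"dp":[0,0,0],"turn":[0,3,0]},{"dp":[0,0,0],"turn":[0,0,0]}]' >/dev/null
python3 f.py
python3 -m handwheel '[{"dp":[0,0,0],"turn":[0,-7,0]},{"dp":[0,0,0],"turn":[0,-14,0]},{"dp":[0,0,0],"turn":[0,-14,0]},{"dp":[0,0,0],"turn":[0,-14,0]},{"dp":[0,0,0],"turn":[0,-14,0]},{"dp":[0,0,0],"turn":[0,-8,0]},{"dp":[0,0,0],"turn":[0,-3,0]},{"dp":[0,0,0],"turn":[0,0,0]}]' >/dev/null
python3 f.py; python3 to.py 0.4484 -0.3457 0.0300 48.5
```

```text
AVG Ttool [-0.0691  0.0359  0.0016] +- 0.0093 F [ 0.158  0.036 -4.2  ] t 17.5667
AVG Ttool [-0.0675 -0.0547 -0.0026] +- 0.0112 F [-0.281  0.112 -4.217] t 19.0333
dp [-0.0002 -0.      0.0997] turn [0. 0. 0.] tcp [ 0.4482 -0.3455  0.1297] t 19.0833 open 0.056048940078353184 q6 -1.5854825439639566
```

```bash
python3 -m handwheel '[{"dp":[0,0,0.025],"turn":[0,0,0]},{"dp":[0,0,0.055],"turn":[0,0,0]},{"dp":[0,0,0.08],"turn":[0,0,0]},{"dp":[0,0,0.093],"turn":[0,0,0]},{"dp":[0,0,0.099],"turn":[0,0,0]},{"dp":[0,0,0.1],"turn":[0,0,0]},{"dp":[0,0,0.1],"turn":[0,0,0]}]'
python3 -m handwheel '[{"dp":[0,0,0],"turn":[0,0,0]},{"dp":[0,0,0],"turn":[0,0,0]},{"dp":[0,0,0],"turn":[0,0,0]},{"dp":[0,0,0],"turn":[0,0,0]},{"dp":[0,0,-0.02],"turn":[0,0,0]},{"dp":[0,0,-0.05],"turn":[0,0,0]},{"dp":[0,0,-0.08],"turn":[0,0,0]},{"dp":[0,0,-0.1],"turn":[0,0,0]}]' 0.093
python3 to.py 0.523 -0.175 0.0300 47
```

```text
time: 19.67
tcp_pos: [0.4487, -0.3459, 0.0303]
ee_rot: [0.354, 0.935, -0.0, 0.001]
contact_force: [-0.6, 0.1, -4.7]
opening: 0.0554
grip_force: 40.0
time: 20.33
tcp_pos: [0.4488, -0.346, 0.1325]
ee_rot: [0.354, 0.935, -0.0, 0.001]
contact_force: [-0.3, -0.2, 0.3]
opening: 0.0927
grip_force: 0.0
dp [0.058  0.1773 0.1023] turn [-0.    0.15  1.5 ] tcp [ 0.4488 -0.346   0.1325] t 20.3333 open 0.09272204161833175 q6 -1.5854900936776768
```

```bash
python3 -m handwheel '[{"dp":[0.008,0.023,0],"turn":[0,0,0]},{"dp":[0.02,0.056,0],"turn":[0,0,1]},{"dp":[0.032,0.09,0],"turn":[0,0,1.5]},{"dp":[0.043,0.125,0],"turn":[0,0,1.5]},{"dp":[0.053,0.157,0],"turn":[0,0,1.5]},{"dp":[0.058,0.177,0],"turn":[0,0,1.5]},{"dp":[0.058,0.177,0],"turn":[0,0,1.5]},{"dp":[0.058,0.177,0],"turn":[0,0,1.5]}]'
python3 -m handwheel '[{"dp":[0,0,0.02],"turn":[0,0,0]},{"dp":[0,0,0.05],"turn":[0,0,0]},{"dp":[0,0,0.08],"turn":[0,0,0]},{"dp":[0,0,0.095],"turn":[0,0,0]},{"dp":[0,0,0.1],"turn":[0,0,0]},{"dp":[0,0,0.1],"turn":[0,0,0]}]'
python3 -m handwheel '[{"dp":[0,0,0],"turn":[0,0,0]},{"dp":[0,0,0],"turn":[0,0,0]},{"dp":[0,0,0],"turn":[0,0,0]},{"dp":[0,0,0],"turn":[0,0,0]},{"dp":[0,0,0],"turn":[0,0,0]},{"dp":[0,0,0],"turn":[0,0,0]},{"dp":[0,0,0],"turn":[0,0,0]},{"dp":[0,0,0],"turn":[0,0,0]}]' 0.045 40
python3 -m handwheel '[{"dp":[0,0,-0.02],"turn":[0,0,0]},{"dp":[0,0,-0.055],"turn":[0,0,0]},{"dp":[0,0,-0.09],"turn":[0,0,0]},{"dp":[0,0,-0.1],"turn":[0,0,0]}]'
python3 -m handwheel '[{"dp":[0,0,0],"turn":[0,7,0]},{"dp":[0,0,0],"turn":[0,14,0]},{"dp":[0,0,0],"turn":[0,14,0]},{"dp":[0,0,0],"turn":[0,14,0]},{"dp":[0,0,0],"turn":[0,14,0]},{"dp":[0,0,0],"turn":[0,8,0]},{"dp":[0,0,0],"turn":[0,3,0]},{"dp":[0,0,0],"turn":[0,0,0]}]' >/dev/null
python3 f.py
python3 -m handwheel '[{"dp":[0,0,0],"turn":[0,-7,0]},{"dp":[0,0,0],"turn":[0,-14,0]},{"dp":[0,0,0],"turn":[0,-14,0]},{"dp":[0,0,0],"turn":[0,-14,0]},{"dp":[0,0,0],"turn":[0,-14,0]},{"dp":[0,0,0],"turn":[0,-8,0]},{"dp":[0,0,0],"turn":[0,-3,0]},{"dp":[0,0,0],"turn":[0,0,0]}]' >/dev/null
python3 f.py
```

```text
time: 21.0
tcp_pos: [0.5224, -0.174, 0.1298]
ee_rot: [0.366, 0.931, -0.0, 0.0]
contact_force: [0.8, 0.3, -0.3]
opening: 0.0931
grip_force: 0.0
time: 21.5
tcp_pos: [0.5213, -0.1753, 0.0288]
ee_rot: [0.367, 0.93, -0.0, -0.001]
contact_force: [-0.2, 0.3, 0.8]
opening: 0.0927
grip_force: 0.0
time: 22.17
tcp_pos: [0.5223, -0.1745, 0.03]
ee_rot: [0.366, 0.93, 0.0, 0.0]
contact_force: [0.2, 2.0, 3.8]
opening: 0.0555
grip_force: 40.0
time: 22.5
tcp_pos: [0.5235, -0.1751, 0.1335]
ee_rot: [0.366, 0.93, -0.0, 0.002]
contact_force: [1.1, -0.5, -3.7]
opening: 0.0555
grip_force: 40.0
AVG Ttool [-0.0729 -0.0232  0.01  ] +- 0.014 F [ 0.088 -0.033 -4.86 ] t 23.9167
AVG Ttool [-0.0531 -0.0414 -0.0074] +- 0.0102 F [-1.000e-03 -8.100e-02 -5.233e+00] t 25.3833
```

T1 shows a difference of 0.018 N·m, so it is silent. T4 gave 0.082 and 0.090, close to the 0.10 expected with a rolling knob, so T4 is the rattling tin. Putting T1 back and taking T4.

```bash
python3 -m handwheel '[{"dp":[0,0,0.025],"turn":[0,0,0]},{"dp":[0,0,0.055],"turn":[0,0,0]},{"dp":[0,0,0.08],"turn":[0,0,0]},{"dp":[0,0,0.093],"turn":[0,0,0]},{"dp":[0,0,0.099],"turn":[0,0,0]},{"dp":[0,0,0.1],"turn":[0,0,0]},{"dp":[0,0,0.1],"turn":[0,0,0]}]'
python3 -m handwheel '[{"dp":[0,0,0],"turn":[0,0,0]},{"dp":[0,0,0],"turn":[0,0,0]},{"dp":[0,0,0],"turn":[0,0,0]},{"dp":[0,0,0],"turn":[0,0,0]},{"dp":[0,0,-0.02],"turn":[0,0,0]},{"dp":[0,0,-0.05],"turn":[0,0,0]},{"dp":[0,0,-0.08],"turn":[0,0,0]},{"dp":[0,0,-0.1],"turn":[0,0,0]}]' 0.093
python3 -m handwheel '[{"dp":[-0.008,-0.023,0],"turn":[0,0,0]},{"dp":[-0.02,-0.056,0],"turn":[0,0,-1]},{"dp":[-0.032,-0.09,0],"turn":[0,0,-1.5]},{"dp":[-0.044,-0.125,0],"turn":[0,0,-1.5]},{"dp":[-0.055,-0.157,0],"turn":[0,0,-1.5]},{"dp":[-0.062,-0.176,0],"turn":[0,0,-1.5]},{"dp":[-0.062,-0.176,0],"turn":[0,0,-1.5]},{"dp":[-0.062,-0.176,0],"turn":[0,0,-1.5]}]'
python3 to.py 0.4485 -0.3458 0.0300 48.5
```

```text
time: 26.02
tcp_pos: [0.5223, -0.1747, 0.0299]
ee_rot: [0.367, 0.93, 0.0, 0.0]
contact_force: [-0.0, -0.5, -5.5]
opening: 0.0557
grip_force: 40.0
time: 26.68
tcp_pos: [0.5228, -0.1748, 0.1324]
ee_rot: [0.366, 0.93, -0.0, 0.001]
contact_force: [0.2, 0.2, 0.9]
opening: 0.0927
grip_force: 0.0
time: 27.35
tcp_pos: [0.4471, -0.3461, 0.1297]
ee_rot: [0.355, 0.935, 0.0, 0.0]
contact_force: [-0.4, 0.4, 0.5]
opening: 0.0931
grip_force: 0.0
dp [-0.0008  0.0012  0.0997] turn [ 0.01  0.01 -0.11] tcp [ 0.4471 -0.3461  0.1297] t 27.35 open 0.09305168552550412 q6 -1.5858813697058018
```

```bash
python3 -m handwheel '[{"dp":[0,0.001,0.02],"turn":[0,0,0]},{"dp":[0,0.001,0.05],"turn":[0,0,0]},{"dp":[0,0.001,0.08],"turn":[0,0,0]},{"dp":[0,0.001,0.095],"turn":[0,0,0]},{"dp":[0,0.001,0.1],"turn":[0,0,0]},{"dp":[0,0.001,0.1],"turn":[0,0,0]}]'
python3 -m handwheel '[{"dp":[0,0,0],"turn":[0,0,0]},{"dp":[0,0,0],"turn":[0,0,0]},{"dp":[0,0,0],"turn":[0,0,0]},{"dp":[0,0,0],"turn":[0,0,0]},{"dp":[0,0,0],"turn":[0,0,0]},{"dp":[0,0,0],"turn":[0,0,0]},{"dp":[0,0,0],"turn":[0,0,0]},{"dp":[0,0,0],"turn":[0,0,0]}]' 0.045 40
python3 to.py 0.543 0.352 0.23 49
python3 -m handwheel '[{"dp":[0,0,-0.015],"turn":[0,0,0]},{"dp":[0,0,-0.045],"turn":[0,0,0]},{"dp":[0,0,-0.08],"turn":[0,0,0]},{"dp":[0,0,-0.115],"turn":[0,0,0]},{"dp":[0,0,-0.15],"turn":[0,0,0]},{"dp":[0,0,-0.18],"turn":[0,0,0]},{"dp":[0,0,-0.2],"turn":[0,0,0]},{"dp":[0,0,-0.2],"turn":[0,0,0]}]'
python3 to.py 0.543 0.352 0.23 49
```

```text
time: 27.85
tcp_pos: [0.4482, -0.3435, 0.0288]
ee_rot: [0.354, 0.935, 0.0, -0.001]
contact_force: [-0.3, 0.1, 0.4]
opening: 0.0932
grip_force: 0.0
time: 28.52
tcp_pos: [0.4481, -0.345, 0.0299]
ee_rot: [0.354, 0.935, -0.0, 0.0]
contact_force: [-1.3, 1.4, 5.1]
opening: 0.0558
grip_force: 40.0
dp [ 0.3907  0.5849 -0.2002] turn [-0.01  0.02 -0.5 ] tcp [ 0.4481 -0.345   0.0299] t 28.5167 open 0.055755106327559374 q6 -1.5847348927930047
time: 29.18
tcp_pos: [0.4491, -0.3457, 0.2334]
ee_rot: [0.354, 0.935, -0.001, 0.003]
contact_force: [0.4, 0.2, -4.5]
opening: 0.0558
grip_force: 40.0
dp [0.392  0.5848 0.001 ] turn [-0.    0.35 -0.5 ] tcp [ 0.4491 -0.3457  0.2334] t 29.1833 open 0.055794044325979404 q6 -1.5846744722382766
```

```bash
python3 -m handwheel '[{"dp":[0.006,0.008,0],"turn":[0,0,0]},{"dp":[0.017,0.025,0],"turn":[0,0,0]},{"dp":[0.033,0.05,0],"turn":[0,0,0]},{"dp":[0.053,0.079,0],"turn":[0,0,0]},{"dp":[0.072,0.108,0],"turn":[0,0,0]},{"dp":[0.092,0.137,0],"turn":[0,0,0]},{"dp":[0.111,0.166,0],"turn":[0,0,0]},{"dp":[0.131,0.195,0],"turn":[0,0,0]}]'
python3 -m handwheel '[{"dp":[0.019,0.029,0],"turn":[0,0,0]},{"dp":[0.039,0.058,0],"turn":[0,0,0]},{"dp":[0.058,0.087,0],"turn":[0,0,0]},{"dp":[0.078,0.116,0],"turn":[0,0,0]},{"dp":[0.097,0.145,0],"turn":[0,0,0]},{"dp":[0.117,0.174,0],"turn":[0,0,0]},{"dp":[0.136,0.203,0],"turn":[0,0,0]},{"dp":[0.155,0.232,0],"turn":[0,0,0]}]'
python3 -m handwheel '[{"dp":[0.019,0.029,0],"turn":[0,0,0]},{"dp":[0.039,0.058,0],"turn":[0,0,0]},{"dp":[0.058,0.087,0],"turn":[0,0,0]},{"dp":[0.075,0.113,0],"turn":[0,0,0]},{"dp":[0.088,0.133,0],"turn":[0,0,0]},{"dp":[0.098,0.147,0],"turn":[0,0,0]},{"dp":[0.104,0.156,0],"turn":[0,0,0]},{"dp":[0.105,0.158,0],"turn":[0,0,0]}]'
python3 to.py 0.543 0.352 0.23 49
python3 - <<'E'
from h import *
a,d=vision.get_image("scene"); c=cam("scene")
cv2.imwrite("pics/s2.png",a[...,::-1])
E
```

```text
time: 29.85
tcp_pos: [0.4778, -0.1094, 0.2271]
ee_rot: [0.354, 0.935, -0.0, -0.002]
contact_force: [1.1, -0.1, -3.7]
opening: 0.0559
grip_force: 40.0
time: 30.52
tcp_pos: [0.5151, 0.1665, 0.2269]
ee_rot: [0.354, 0.935, -0.001, -0.002]
contact_force: [1.1, -0.8, -3.5]
opening: 0.0556
grip_force: 40.0
time: 31.18
tcp_pos: [0.5416, 0.3537, 0.227]
ee_rot: [0.354, 0.935, -0.001, -0.001]
contact_force: [-0.2, 0.1, -3.7]
opening: 0.0561
grip_force: 40.0
dp [-0.0021 -0.0004 -0.003 ] turn [-0.19 -0.09 -0.41] tcp [0.5416 0.3537 0.227 ] t 31.1833 open 0.05606388208414347 q6 -0.3417060725093284
```

View pics/s2.png

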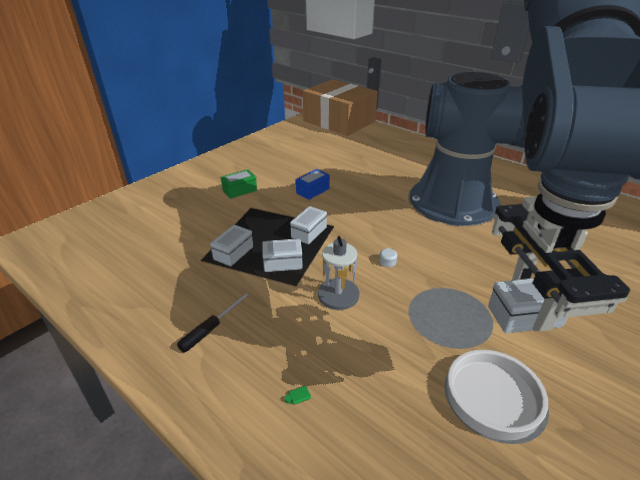

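The arm is above the tray, which stands at (497,393) with the free disc at (451,317). The other three tins stand on the mat at (309,224), (232,245) and (282,254), undisturbed.

```bash
python3 -m handwheel '[{"dp":[-0.001,0,0.025],"turn":[0,0,-0.5]},{"dp":[-0.002,0,0.055],"turn":[0,0,-0.5]},{"dp":[-0.002,0,0.09],"turn":[0,0,-0.5]},{"dp":[-0.002,0,0.12],"turn":[0,0,-0.5]},{"dp":[-0.002,0,0.14],"turn":[0,0,-0.5]},{"dp":[-0.002,0,0.145],"turn":[0,0,-0.5]},{"dp":[-0.002,0,0.145],"turn":[0,0,-0.5]},{"dp":[-0.002,0,0.145],"turn":[0,0,-0.5]}]'
python3 to.py 0.5435 0.3515 0.034 49
python3 to.py 0.5435 0.3515 0.034 49
```

```text
time: 31.9
tcp_pos: [0.5449, 0.3507, 0.0857]
ee_rot: [0.35, 0.937, 0.0, 0.0]
contact_force: [-0.2, 0.0, -3.1]
opening: 0.056
grip_force: 40.0
dp [ 0.0016 -0.0004  0.0517] turn [ 0.05  0.02 -0.03] tcp [0.5449 0.3507 0.0857] t 31.9 open 0.05595792379005286 q6 -0.3544296581218035
dp [ 0.0016 -0.0004  0.0517] turn [ 0.05  0.02 -0.03] tcp [0.5449 0.3507 0.0857] t 31.9 open 0.05595792379005286 q6 -0.3544296581218035
```

```bash
python3 -m handwheel '[{"dp":[0.001,0,0.015],"turn":[0,0,0]},{"dp":[0.001,0,0.03],"turn":[0,0,0]},{"dp":[0.001,0,0.042],"turn":[0,0,0]},{"dp":[0.001,0,0.048],"turn":[0,0,0]},{"dp":[0.001,0,0.0505],"turn":[0,0,0]},{"dp":[0.001,0,0.0505],"turn":[0,0,0]},{"dp":[0.001,0,0.0505],"turn":[0,0,0]}]'
python3 -m handwheel '[{"dp":[0,0,0.001],"turn":[0,0,0]},{"dp":[0,0,0.0015],"turn":[0,0,0]},{"dp":[0,0,0.0015],"turn":[0,0,0]}]'
```

```text
time: 32.48
tcp_pos: [0.5441, 0.352, 0.035]
ee_rot: [0.35, 0.937, 0.0, 0.0]
contact_force: [-0.1, 0.8, -4.3]
opening: 0.0559
grip_force: 40.0
time: 32.73
tcp_pos: [0.5441, 0.352, 0.034]
ee_rot: [0.35, 0.937, 0.001, 0.0]
contact_force: [-2.0, -1.8, 4.6]
opening: 0.0561
grip_force: 40.0
```

Contact: the force turned from -4.3 to +4.6 N. Release and rise.

```bash
python3 -m handwheel '[{"dp":[0,0,0],"turn":[0,0,0]},{"dp":[0,0,0],"turn":[0,0,0]},{"dp":[0,0,0],"turn":[0,0,0]},{"dp":[0,0,0],"turn":[0,0,0]},{"dp":[0,0,-0.01],"turn":[0,0,0]},{"dp":[0,0,-0.035],"turn":[0,0,0]},{"dp":[0,0,-0.065],"turn":[0,0,0]},{"dp":[0,0,-0.09],"turn":[0,0,0]}]' 0.08
python3 - <<'E'
from h import *
for n in("scene","side"):
    c=cam(n); a,d=vision.get_image(n); np.savez(f"pics/{n}1.npz",a=a,d=d,K=c[0],k=c[1],T=c[2]); cv2.imwrite(f"pics/{n}1.png",a[...,::-1])
    P=cloud(c,d); S=P.reshape(-1,3); r=np.hypot(S[:,0]-.5435,S[:,1]-.3515)
    q=S[(r>.066)&(r<.09)&(abs(S[:,2]-.03)<.004)]
    A=np.c_[2*q[:,:2],np.ones(len(q))]; x=np.linalg.lstsq(A,(q[:,:2]**2).sum(1),rcond=None)[0]; print(n,"rim fit",x[:2].round(4),np.sqrt(x[2]+x[:2]@x[:2]).round(4),len(q))
    q=S[(r<.06)&(abs(S[:,2]-.056)<.006)]; print("tin top",[np.round(v,1) for v in cv2.minAreaRect((q[:,:2]*1000).astype(np.float32))],np.median(q[:,2]).round(4))
u,v=proj(cam("scene"),[.5435,.3515,.05]); a=cv2.imread("pics/scene1.png"); u,v=int(u),int(v)
cv2.imwrite("pics/c1.png",cv2.resize(a[v-90:v+90,max(0,u-120):u+120],None,fx=2.5,fy=2.5))
E
```

```text
time: 33.4
tcp_pos: [0.5438, 0.3518, 0.125]
ee_rot: [0.35, 0.937, 0.0, 0.0]
contact_force: [0.7, -0.4, 0.6]
opening: 0.0801
grip_force: 0.0
scene rim fit [0.5456 0.3511] 0.075 1412
tin top [array([547.3, 350.3]), array([57.4, 91.6]), np.float64(49.2)] 0.057
side rim fit [0.5428 0.3491] 0.0755 349
tin top [array([544.8, 348.8]), array([61.2, 90.7]), np.float64(49.2)] 0.0585
```

View pics/c1.png

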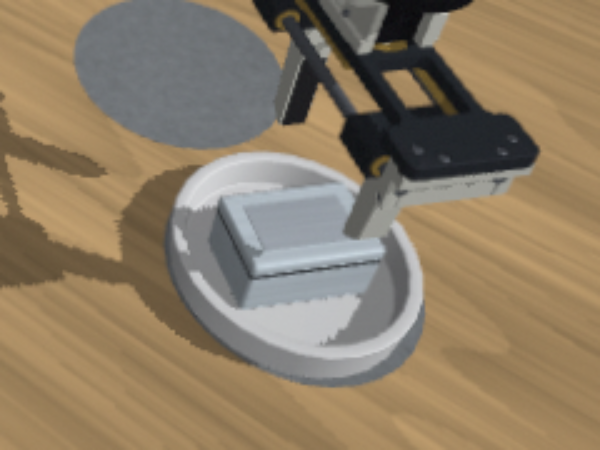

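The crop shows the tin flat and centred in the tray, to within about 2 mm. Next I pinch the near rim on the line towards the free disc.

```bash
python3 to.py 0.4922 0.2959 0.125 49
python3 -m handwheel '[{"dp":[0,-0.012,0],"turn":[0,0,0]},{"dp":[0,-0.035,0],"turn":[0,0,0]},{"dp":[-0.002,-0.058,0],"turn":[0,0,0]},{"dp":[-0.002,-0.072,0],"turn":[0,0,0]},{"dp":[-0.002,-0.076,0],"turn":[0,0,0]},{"dp":[-0.002,-0.076,0],"turn":[0,0,0]},{"dp":[-0.002,-0.076,0],"turn":[0,0,0]},{"dp":[-0.002,-0.076,0],"turn":[0,0,0]}]' 0.035 20
python3 to.py 0.4922 0.2959 0.033 49
python3 - <<'E'
from h import *
for n in("scene","side"):
    c=cam(n); f=np.load(f"pics/{n}0.npz"); a=f["a"]; T0=(f["K"],float(f["k"]),f["T"])
    u,v=proj(T0,[.417,.2065,0]); hsv=cv2.cvtColor(a,cv2.COLOR_RGB2HSV); m=(hsv[...,1]<60).astype(np.uint8)
    k,l,st,_=cv2.connectedComponentsWithStats(m,connectivity=4); m=(l==l[int(v),int(u)]).astype(np.uint8)
    ct=max(cv2.findContours(m,cv2.RETR_EXTERNAL,cv2.CHAIN_APPROX_NONE)[0],key=cv2.contourArea)[:,0]
    q=np.array([at_z(T0,x,y,0)[:2] for x,y in ct]); q=q[abs(np.hypot(*(q-[.417,.2065]).T)-.085)<.006]
    x=np.linalg.lstsq(np.c_[2*q,np.ones(len(q))],(q**2).sum(1),rcond=None)[0]; print(n,"disc",x[:2].round(4),np.sqrt(x[2]+x[:2]@x[:2]).round(4),len(q))
E
```

```text
dp [ 0.0029 -0.078   0.0023] turn [0.41 0.15 0.  ] tcp [0.5456 0.3529 0.1279] t 33.5 open 0.0802144570000624 q6 -0.35278202199050085
time: 34.17
tcp_pos: [0.4959, 0.2937, 0.1227]
ee_rot: [0.35, 0.937, 0.0, 0.0]
contact_force: [0.9, -0.5, -0.1]
opening: 0.036
grip_force: 0.0
dp [ 0.0042 -0.0008  0.0897] turn [0.04 0.01 0.01] tcp [0.4959 0.2937 0.1227] t 34.1667 open 0.03604889095362748 q6 -0.40151766404200123
scene disc [0.4177 0.2055] 0.0837 206
side disc [0.4181 0.2082] 0.0836 157
```

```bash
python3 -m handwheel '[{"dp":[0.002,-0.001,0.02],"turn":[0,0,0]},{"dp":[0.004,-0.001,0.05],"turn":[0,0,0]},{"dp":[0.004,-0.001,0.075],"turn":[0,0,0]},{"dp":[0.004,-0.001,0.087],"turn":[0,0,0]},{"dp":[0.004,-0.001,0.09],"turn":[0,0,0]},{"dp":[0.004,-0.001,0.09],"turn":[0,0,0]},{"dp":[0.004,-0.001,0.09],"turn":[0,0,0]}]'
python3 to.py 0.4922 0.2959 0.033 49
python3 -m handwheel '[{"dp":[0,0,0],"turn":[0,0,0]},{"dp":[0,0,0],"turn":[0,0,0]},{"dp":[0,0,0],"turn":[0,0,0]},{"dp":[0,0,0],"turn":[0,0,0]},{"dp":[0,0,0],"turn":[0,0,0]},{"dp":[0,0,0],"turn":[0,0,0]},{"dp":[0,0,0],"turn":[0,0,0]}]' 0.0 20
python3 to.py 0.4922 0.2959 0.033 49
```

```text
time: 34.75
tcp_pos: [0.4924, 0.2954, 0.0337]
ee_rot: [0.35, 0.937, 0.001, 0.001]
contact_force: [-0.0, 0.3, 0.2]
opening: 0.0351
grip_force: 0.0
dp [0.0004 0.0003 0.0007] turn [0.08 0.03 0.  ] tcp [0.4924 0.2954 0.0337] t 34.75 open 0.03508478145904418 q6 -0.395987122465574
time: 35.33
tcp_pos: [0.4926, 0.2956, 0.0334]
ee_rot: [0.35, 0.937, 0.001, 0.001]
contact_force: [3.1, 4.8, 2.7]
opening: 0.0097
grip_force: 19.9
dp [ 0.0005 -0.      0.0004] turn [ 0.17  0.05 -0.02] tcp [0.4926 0.2956 0.0334] t 35.3333 open 0.009682565541447408 q6 -0.3958761823969183
```

```bash
python3 -m handwheel '[{"dp":[0,-0.003,0],"turn":[0,0,0]},{"dp":[0,-0.009,0],"turn":[0,0,0]},{"dp":[0,-0.018,0],"turn":[0,0,0]},{"dp":[0,-0.029,0],"turn":[0,0,0]},{"dp":[0,-0.041,0],"turn":[0,0,0]},{"dp":[0,-0.053,0],"turn":[0,0,0]},{"dp":[0,-0.065,0],"turn":[0,0,0]},{"dp":[0,-0.077,0],"turn":[0,0,0]}]'
python3 -m handwheel '[{"dp":[0,-0.012,0],"turn":[0,0,0]},{"dp":[0,-0.024,0],"turn":[0,0,0]},{"dp":[0,-0.036,0],"turn":[0,0,0]},{"dp":[0,-0.048,0],"turn":[0,0,0]},{"dp":[0,-0.06,0],"turn":[0,0,0]},{"dp":[0,-0.072,0],"turn":[0,0,0]},{"dp":[0,-0.083,0],"turn":[0,0,0]},{"dp":[0,-0.093,0],"turn":[0,0,0]}]'
python3 -m handwheel '[{"dp":[0,-0.009,0],"turn":[0,0,0]},{"dp":[0,-0.015,0],"turn":[0,0,0]},{"dp":[0,-0.019,0],"turn":[0,0,0]},{"dp":[0,-0.021,0],"turn":[0,0,0]},{"dp":[0,-0.021,0],"turn":[0,0,0]},{"dp":[0,-0.021,0],"turn":[0,0,0]}]'
python3 to.py 0.3665 0.152 0.033 49
cat > chk.py <<'E'
from h import *
import sys
i=sys.argv[1]
for n in("scene","side"):
    c=cam(n); a,d=vision.get_image(n); np.savez(f"pics/{n}{i}.npz",a=a,d=d,K=c[0],k=c[1],T=c[2]); cv2.imwrite(f"pics/{n}{i}.png",a[...,::-1])
    P=cloud(c,d); S=P.reshape(-1,3); S=S[d.reshape(-1)>0]; r=np.hypot(S[:,0]-.417,S[:,1]-.2068)
    q=S[(r>.062)&(r<.095)&(abs(S[:,2]-.03)<.004)]
    for _ in range(3):
        A=np.c_[2*q[:,:2],np.ones(len(q))]; x=np.linalg.lstsq(A,(q[:,:2]**2).sum(1),rcond=None)[0]; rr=np.hypot(*(q[:,:2]-x[:2]).T); q=q[abs(rr-.0755)<.008]
    print(n,"rim fit",x[:2].round(4),np.sqrt(x[2]+x[:2]@x[:2]).round(4),len(q))
    q=S[(r<.06)&(abs(S[:,2]-.056)<.006)]; print("tin top",[np.round(v,1) for v in cv2.minAreaRect((q[:,:2]*1000).astype(np.float32))],np.median(q[:,2]).round(4))
E
python3 chk.py 2
```

```text
time: 36.0
tcp_pos: [0.4421, 0.2373, 0.0334]
ee_rot: [0.35, 0.937, 0.002, 0.001]
contact_force: [4.4, 6.1, 2.0]
opening: 0.0103
grip_force: 19.7
time: 36.67
tcp_pos: [0.3813, 0.1669, 0.0333]
ee_rot: [0.35, 0.937, 0.001, 0.002]
contact_force: [5.5, 5.4, 2.1]
opening: 0.01
grip_force: 19.7
time: 37.17
tcp_pos: [0.3676, 0.1511, 0.0333]
ee_rot: [0.35, 0.937, 0.001, 0.001]
contact_force: [3.9, 1.2, 6.3]
opening: 0.0096
grip_force: 19.9
dp [ 0.0014 -0.      0.0003] turn [ 0.15  0.1  -0.  ] tcp [0.3676 0.1511 0.0333] t 37.1667 open 0.009632472639486913 q6 -0.5824087680658127
scene rim fit [0.4181 0.2065] 0.0752 771
tin top [array([410.4, 193.4]), array([89.3, 91.4]), np.float64(51.6)] 0.0568
side rim fit [0.4139 0.2061] 0.0766 256
tin top [array([442.6, 184.2]), array([62.5, 26.3]), np.float64(50.1)] 0.0581
```

```bash
python3 -m handwheel '[{"dp":[0,0,0],"turn":[0,0,0]},{"dp":[0,0,0],"turn":[0,0,0]},{"dp":[0,0,0],"turn":[0,0,0]},{"dp":[0,0,0],"turn":[0,0,0]},{"dp":[0,0,0],"turn":[0,0,0]},{"dp":[0,0,-0.015],"turn":[0,0,0]},{"dp":[0,0,-0.045],"turn":[0,0,0]},{"dp":[0,0,-0.08],"turn":[0,0,0]}]' 0.033
python3 -m handwheel '[{"dp":[0,0,-0.03],"turn":[0,0,0]},{"dp":[0,0,-0.06],"turn":[0,0,0]},{"dp":[0,0,-0.09],"turn":[0,0,0]},{"dp":[0,0,-0.12],"turn":[0,0,0]},{"dp":[0,0,-0.14],"turn":[0,0,0]},{"dp":[0,0,-0.14],"turn":[0,0,0]}]'
python3 chk.py 3
```

```text
time: 37.93
tcp_pos: [0.365, 0.1504, 0.1125]
ee_rot: [0.35, 0.937, -0.001, -0.002]
contact_force: [0.0, 0.3, -0.1]
opening: 0.0331
grip_force: 0.0
time: 38.43
tcp_pos: [0.3675, 0.1512, 0.2561]
ee_rot: [0.35, 0.937, 0.002, 0.002]
contact_force: [-0.3, 0.2, 0.1]
opening: 0.0329
grip_force: 0.0
scene rim fit [0.4181 0.2066] 0.0752 869
tin top [array([420.2, 205.6]), array([58.4, 92. ]), np.float64(50.3)] 0.0568
side rim fit [0.415  0.2052] 0.0757 459
tin top [array([417.7, 205.5]), array([67.1, 91.4]), np.float64(51.5)] 0.0582
```

View pics/scene3.png

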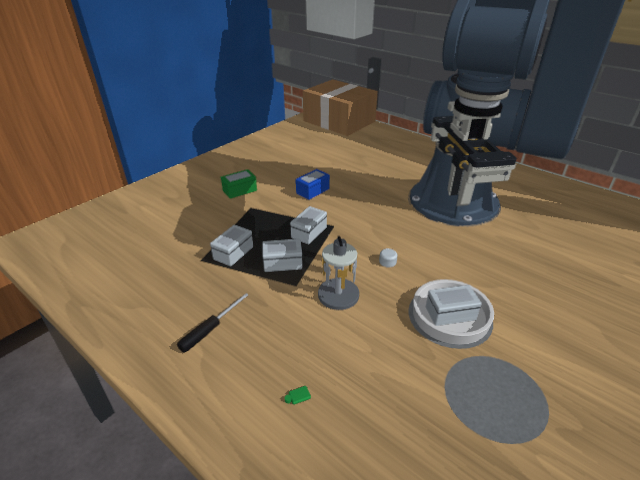

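View pics/side3.png

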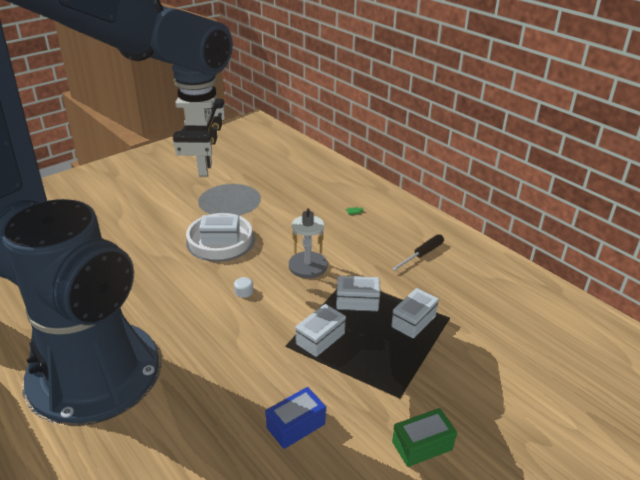

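Both views show the tray with the tin centred on its new disc, at scene (453,311) and side (220,236), within about 2 mm. The other tins and the bystanders are unmoved and the gripper is clear. Handing in.

```bash
python3 -c "
from bench import close_job; print(close_job())"
```

```text
the job is handed in; nothing more can be done
None
```

I handed the job in at about 38 s: the tin I judged to be rattling sits flat in the tray, and the tray is slid to within about 2 mm of centre on the free disc. I picked it on wrist torque, which shifted by about 0.087 N·m when it was tipped (0.10 expected); the one other tin I tried shifted by about 0.025 and is back where it stood. I left the last two untested and everything else untouched.

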